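# Load the bench agitator and set its speed lever

### The arm

A 7-joint arm with a two-finger parallel gripper is mounted at the origin on the work surface. World frame = base frame: x ahead of the robot, y to its left, z up, the work surface at z = 0. Lengths are in m, angles in rad, forces in N, time in s.
With the tool pointing down it reaches from about 0.35 to 0.9 m from the base axis. Payload 19.9 kg.
Tool frame: the origin (TCP) lies at the very end of the fingers, on their centre line; the grasp point (between the pads) lies 19 mm behind it; z points along the fingers, y is the line along which they close (so a half turn about z gives the same grasp; the last joint's range is limited). The gripper opens to 94 mm and grips with 3 to 60 N. Pads are 16 mm wide; open, the fingers measure 119 mm over their backs; the gripper's body (75 mm by 177 mm) begins 78 mm behind the grasp point.
Start: joints at [-1.369, 0.417, -0.01, 1.614, 0.005, 1.111, -0.053], TCP at [0.15, 0.607, 0.205] pointing down, gripper open.
Joint ranges: [-2.81, 2.81], [-0.39, 2.02], [-1.27, 1.25], [0.06, 2.57], [-1.19, 4.33], [0.19, 2], [-2.82, 2.82]. Speed limits (rad/s): [1.89, 1.89, 2.39, 2.39, 3.01, 3.01, 3.01].

### API

Orientations are given as a unit quaternion [x, y, z, w].
In Python, from station import status, get_image, get_calibration, finish_job, search_frame, pinpoint gives the robot as it stands.
- The arm moves only by the tool play_rows, never from a script. Its argument "increments" is a list of rows, each a list of 6 numbers: the shift along the tool's x, y, z in m, then the turn, a rotation vector about the tool's x, y, z in rad. A call has 1 to 12 rows; each row is the pose to reach, as a shift and turn from the pose commanded when the call began, along the tool's axes at that moment; what a row does not reach only later rows make up. A row lasts 1/10 s, in which the tool goes at most 50 mm and 8.59 degrees, less where a joint would pass 70% of its speed; a pose out of reach is approached as far as the arm can. A call with a gripper value outside its range is refused whole. "grip" is the opening, from -1 (shut) to 1 (fully open), set as the call begins (left out, the last holds). The fingers move at their own pace and stop on an object; "grip_force" is the grip in N (left out, the last holds). Time passes only in rows, so rows that repeat a pose let the fingers close. It gives the time, the measured TCP pose, the force, the opening and the grip force at its end, in the units of the state.
- status.observe(): the state, without advancing time (a new reading comes with each control period).
- get_image(name): name is "scene" or "top" or "wrist"; returns the picture (420x560x3 uint8, red, green, blue); there is no depth.
- get_calibration(name): a dict with "K" (3x3 intrinsics, pixels), "eye" and "attitude" of the camera in the world. Camera axes: x right, y down, z forward; pixel columns grow to the right and rows downward; lengths in m; the calibration is good to about 2 mm. A picture is of the moment at which its call begins: read the wrist's pose just before it. get_calibration takes no time and is no camera call; for the wrist camera it gives the pose at the moment of the call.
- finish_job(): hands the job in; it is judged then, once.
Trained networks look in the newest picture that a camera, given by its name, has taken for a name from the list of things; names that differ only in an ending like _2 or _b are one class to them, and where a whole thing is asked for, a point or a joint stands for the part that bears it (a point fixed in the world has none). Each returns a list of dicts, best first, with "confidence" (0 to 1); they miss things now and then, are a little off and sometimes report something else, mostly with a low value. They report only what shows in the picture. A call takes as long as a camera call. They do not tell look-alikes from the thing itself.
- search_frame(camera, query): "pixel" ([column, row] in pixels, amid what is visible of it).
- pinpoint(camera, query): "pixel" ([column, row] in pixels: a listed point, or the origin of a listed thing).
The state is a dict: "time_s": time; "joints": joint angles; "joint_velocities": joint speeds; "effort": joint torques, N m; "tcp_pos": TCP position; "orientation": TCP orientation; "ft_force": force on the tool from outside, world axes, zero at the start; "torque": the same for the moment, N m; "finger_gap": finger opening in m; "finger_force": force on a finger pad.
Only numpy, scipy, OpenCV 4.12 (cv2) and the standard library are available. Lean on these libraries where they do the work, as an engineer would, in place of code of your own. Each camera call takes 0.05 s, during which the arm holds its last target. There are 200 camera calls.

### The job

Load the bench agitator: stand the two loose tall tins upright in the two empty cells of its divided cradle, one per cell, setting them down rather than dropping them. Then push the agitator's speed lever round until the lever is in line with the pointed marker on its curved quadrant, and let go. Leave the tin that is already loaded and the other things on the bench as they are.

Things in the scene. Friction and masses are not known exactly. Their poses are not given: they have to be found in the camera images.
- tin_1: loose tall closed tin with a paper wrap, cylinder 60 mm in diameter and 120 mm tall, about 0.35 kg, standing on the bench; origin at the centre of its base, z up along its axis
- tin_2: a second loose tin of the same kind, same size and same origin
- tin_loaded: a third tin of the same kind, already standing in one of the cradle's cells; leave it there
- cradle: blue agitator fixed to the bench with a row of three square aluminium cells; origin on the bench under the middle of the row. The row runs along its y, cell centres at y = -88, 0 and +88 mm, x = 0. Cells are 78 mm square inside, walls between them 10 mm thick; cell floor 40 mm and wall tops 85 mm above the bench. A motor box 85 mm tall, 75 mm wide is at the -y end
- pad_1: thin cork disc fixed on the floor of one of the two empty cells, 54 mm in diameter, 3 mm thick; origin at the centre of its underside (its top is 43 mm above the bench)
- pad_2: cork disc in the other empty cell, the same size
- lever (a joint): angle of the speed lever about its vertical hinge, rad, 0 to 1.6; grows counter-clockwise seen from above. It stays where it is left (light friction, about 2 N at the knob)
- lever_knob (a point): middle of the lever's upright black round knob, 24 mm in diameter and 60 mm tall, spanning 83 to 143 mm above the bench (this point is 113 mm above it); 130 mm from the hinge axis. Its x axis points along the lever from the hinge outwards, z up. The flat steel lever arm (16 mm wide, 62 to 74 mm above the bench) ends in a point at about 158 mm from the hinge
- lever_hinge (a point): point on the lever's vertical hinge axis, 68 mm above the bench; axes as those of lever_knob. The quadrant is a curved block 45 mm tall, 155 to 205 mm from the hinge; a blue control box 55 mm tall stands on the other side of the hinge
- marker: small fixed pointed marker (brass, about 35 mm long, 18 mm wide, 8 mm tall) on top of the curved quadrant just beyond the lever's end, pointing inwards at the hinge, its top 53 mm above the bench; origin on the hinge axis, its x axis points from the hinge outwards through the marker, z up: the lever is set when its x axis is parallel to this one
- last_dark: dark wooden shoe last (foot shape), about 160 x 62 x 95 mm, loose bystander; origin under its middle
- last_pale: pale wooden shoe last, about 190 x 62 x 95 mm, loose bystander; origin under its middle
- rasp: hand tool with a wooden handle, 200 mm long, lying flat, bystander; origin under its middle
There are look-alikes about, which are no part of the job. Leave any red look-alike of the tin_2 alone.

How it is judged:
On the way, in this order (a step that is already met when the one before it is completed fails the run):
1. both loose tins stand upright on the floor of the cradle's cells (z of tin_1 in the frame of cradle between 0.036 and 0.048 m and x of tin_1 in the frame of cradle between -0.03 and 0.03 m and y of tin_1 in the frame of cradle between -0.13 and 0.13 m and angle between each of tin_1, tin_2's own z axis and vertical below 0.1 rad and z of tin_2 in the frame of cradle between 0.036 and 0.048 m and x of tin_2 in the frame of cradle between -0.03 and 0.03 m and y of tin_2 in the frame of cradle between -0.13 and 0.13 m), for 0.2 s.
2. the lever is in line with the marker (angle between the x axis of lever_knob and the x axis of marker, either way round below 0.07 rad), for 0.2 s.
At the end, for the whole second after the job is handed in: All three tins stand upright (within 0.1 rad) on the floors of the cradle's three cells, one in each, at rest, and the lever is at rest within 0.07 rad (4 degrees) of the marker's direction (all of step 1 and z of tin_loaded in the frame of cradle between 0.036 and 0.048 m and x of tin_loaded in the frame of cradle between -0.03 and 0.03 m and y of tin_loaded in the frame of cradle between -0.13 and 0.13 m and angle between tin_loaded's own z axis and vertical below 0.1 rad and linear speed of each of tin_1, tin_2, tin_loaded below 0.02 m/s and angle between the x axis of lever_knob and the x axis of marker, either way round below 0.07 rad and velocity of joint lever between -0.03 and 0.03 rad/s); the robot touches nothing.
It fails at once if tin_1 is let go of while its base is more than 20 mm above the floor of the cradle's cells (z of tin_1 in the frame of cradle above 0.063 m and x of tin_1 in the frame of cradle between -0.06 and 0.06 m and y of tin_1 in the frame of cradle between -0.15 and 0.15 m and contact force between tin_1 and the fingers below 0.02 N).
It fails at once if tin_2 is let go of while its base is more than 20 mm above the floor of the cradle's cells (z of tin_2 in the frame of cradle above 0.063 m and x of tin_2 in the frame of cradle between -0.06 and 0.06 m and y of tin_2 in the frame of cradle between -0.15 and 0.15 m and contact force between tin_2 and the fingers below 0.02 N).
It fails at once if the tin already loaded is lifted out or tipped (distance of tin_loaded from where it was at the start of the episode above 0.03 m or angle between tin_loaded's own z axis and vertical above 0.3 rad).
It fails at once if a bystander (either shoe last or the rasp) is moved more than 40 mm (distance of any of last_dark, last_pale, rasp from where it was at the start of the episode above 0.04 m).
It also fails if it takes over 67 s, if anything falls off the work surface, if the arm or the gripper's body presses on something with over 40 N, if the wrist force passes 120 N, or if a joint passes its speed limit or range.

## Working session

There is one attempt and no reset: what is moved stays moved. The work goes in short steps, Python scripts to look and compute and a tool call to move; the robot and the scene stay as the last step left them, time stands still between calls to the robot, and variables do not carry over. Pictures are saved under pics/ and viewed, at most 10 in all, crops included, and the job is handed in when it is done.

Besides the shell and the picture viewer there is one more tool, called as name(argument=value, ...), one argument or row to a line, values as JSON. play_rows: Moves the arm, as the interface text tells. Its arguments: {"type":"object","properties":{"increments":{"type":"array"},"grip":{"type":"number"},"grip_force":{"type":"number"}},"required":["increments"]}

```bash
mkdir -p pics; cat > h.py <<'E'
import numpy as np,cv2
from scipy.spatial.transform import Rotation as R
from station import status,get_image,get_calibration,finish_job,search_frame,pinpoint
def rot(c):
    a=np.array(c["attitude"],float)
    return a if a.shape==(3,3) else R.from_quat(a).as_matrix()
def ray(c,px,z):
    K=np.array(c["K"]);d=rot(c)@np.linalg.inv(K)@np.array([px[0],px[1],1.]);e=np.array(c["eye"])
    return e+d*(z-e[2])/d[2]
def proj(c,p):
    q=np.array(c["K"])@(rot(c).T@(np.array(p)-np.array(c["eye"])));return q[:2]/q[2]
def snap(n,f):
    im=get_image(n);cv2.imwrite("pics/"+f,cv2.cvtColor(im,cv2.COLOR_RGB2BGR));return im
E
python3 - <<'E'
from h import *
np.set_printoptions(precision=3,suppress=True)
print(status.observe())
for n in("scene","top"):
    snap(n,n+"0.png");c=get_calibration(n);print(n,c)
    for q,z in(("tin_1",0),("pad_1",.04),("cradle",0),("tin_loaded",.04),("lever_knob",.113),("lever_hinge",.068),("marker",0),("last_dark",0),("last_pale",0),("rasp",0)):
        for r in pinpoint(n,q): print(q,np.round(r["pixel"],1),round(r["confidence"],2),ray(c,r["pixel"],z)[:2])
E
```

```text
{'time_s': 0.0, 'joints': array([-1.37 ,  0.418, -0.01 ,  1.614,  0.005,  1.111, -0.053]), 'joint_velocities': array([ 0.001, -0.001, -0.001, -0.   ,  0.001, -0.001,  0.002]), 'effort': array([ -0.001, -85.123,   0.638, -42.601,  -0.049,   0.018,   0.   ]), 'tcp_pos': array([0.15 , 0.606, 0.205]), 'orientation': array([ 0.121,  0.993, -0.001, -0.   ]), 'ft_force': array([-0.325, -0.389,  0.196]), 'torque': array([-0.002,  0.012, -0.014]), 'finger_force': 0.0, 'finger_gap': 0.0940642165646278}
scene {'K': array([[467.253,   0.   , 281.094],
       [  0.   , 467.253, 211.46 ],
       [  0.   ,   0.   ,   1.   ]]), 'eye': array([1.104, 0.796, 1.018]), 'attitude': array([ 0.271,  0.876, -0.379, -0.123])}
tin_1 [261.7 175.4] 0.89 [ 0.428 -0.286]
tin_1 [229.3 178.9] 0.82 [ 0.532 -0.332]
tin_1 [270.2 192.8] 0.73 [ 0.455 -0.192]
tin_1 [286.1 212.8] 0.59 [ 0.467 -0.083]
pad_1 [282.2 172.6] 0.74 [ 0.39  -0.218]
pad_1 [224.1 208.7] 0.61 [ 0.64 -0.17]
pad_1 [238.3 231.7] 0.59 [ 0.655 -0.06 ]
cradle [237.5 237.5] 0.79 [ 0.651 -0.075]
tin_loaded [254.9 246.7] 0.61 [0.646 0.018]
lever_knob [385.8 2
[... 569 characters left out ...]
-0.065]
pad_1 [300.4 165. ] 0.84 [ 0.651 -0.062]
pad_1 [334.  169.4] 0.61 [ 0.637 -0.156]
cradle [302.2 171. ] 0.73 [ 0.64  -0.068]
cradle [382.4 240.8] 0.54 [ 0.435 -0.295]
cradle [446.4 177.3] 0.19 [ 0.616 -0.485]
tin_loaded [270.  167.8] 0.71 [0.644 0.024]
lever_knob [138.4 223.1] 0.93 [0.488 0.369]
lever_knob [301.9 171. ] 0.59 [ 0.621 -0.064]
lever_knob [381.7 243. ] 0.37 [ 0.428 -0.27 ]
lever_hinge [167.9 179.4] 0.71 [0.61  0.305]
lever_hinge [301.6 229.8] 0.23 [ 0.467 -0.062]
last_dark [267.7 268.9] 0.78 [0.359 0.035]
last_pale [444.3 178.2] 0.98 [ 0.614 -0.479]
last_pale [379.5 245. ] 0.33 [ 0.423 -0.286]
rasp [362.7 263.6] 0.82 [ 0.371 -0.237]
rasp [445.  179.1] 0.61 [ 0.611 -0.481]
```

View pics/scene0.png

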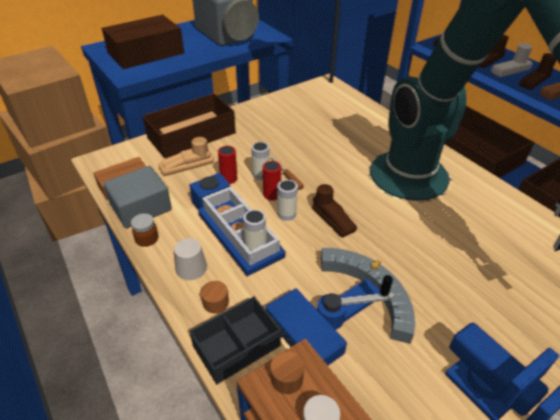

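View pics/top0.png

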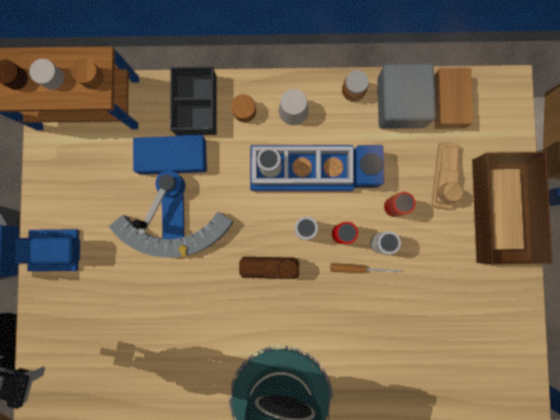

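The scene shows a white tin at top-view (306,228) and another at (387,243). Red look-alikes stand at (345,233) and (400,205). The loaded tin is in the +y cell at (268,160), with pads at (302,167) and (334,167). The marker is at about (183,250) and the lever points towards (140,224). I'll overlay my model to refine these.

```bash
cat > ov.py <<'E'
from h import *
np.set_printoptions(precision=4,suppress=True)
c=get_calibration("top");im=cv2.imread("pics/top0.png");S=4
big=cv2.resize(im,None,fx=S,fy=S,interpolation=cv2.INTER_CUBIC)
def pl(pts,col,cl=True):
    p=np.array([(proj(c,q)+.5)*S for q in pts]).round().astype(int);cv2.polylines(big,[p],cl,col,1)
g=cv2.cvtColor(im,cv2.COLOR_BGR2GRAY)
def circ(x,y,z,r,col): pl([(x+r*np.cos(t),y+r*np.sin(t),z) for t in np.linspace(0,6.28,40)],col)
A=(.467,-.070);B=(.423,-.289)
for t in(A,B): circ(*t,.12,.03,(0,255,0));circ(*t,0,.03,(0,255,255))
cx,cy,yaw=.646,-.066,0.03
M=R.from_euler('z',yaw).as_matrix()
for k in(-.088,0,.088):
    pl([M@[a*.039,k+b*.039,.085]+[cx,cy,0] for a,b in((1,1),(1,-1),(-1,-1),(-1,1))],(0,255,0))
h=np.array([.602,.303])
for px in((183,250),(140,224)): pass
circ(*h,.068,.01,(0,255,0))
for r in(.155,.205): circ(*h,.045,r,(0,255,0))
cv2.imwrite("pics/ovA.png",cv2.resize(big[130*S:265*S,235*S:415*S],(800,600)))
cv2.imwrite("pics/ovB.png",big[125*S:270*S,90*S:250*S])
E
python3 ov.py
```

```text
(no output)
```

View pics/ovA.png

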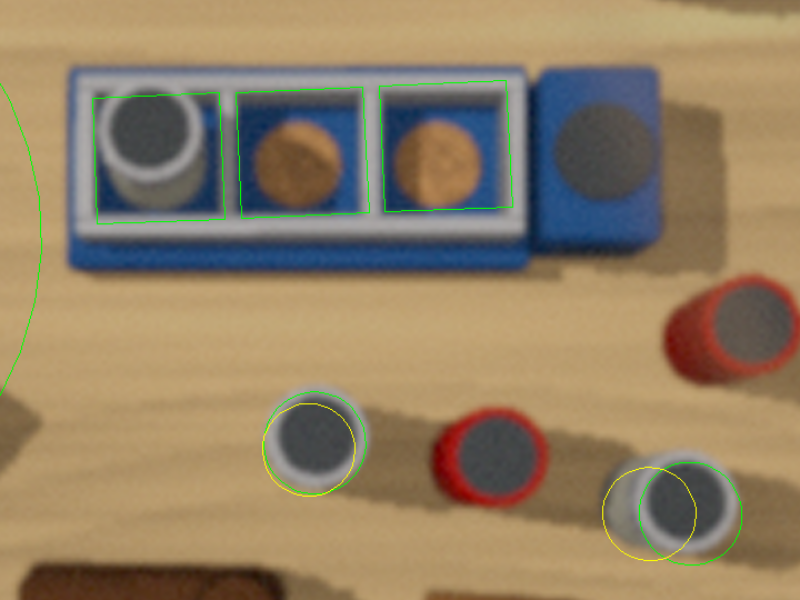

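View pics/ovB.png

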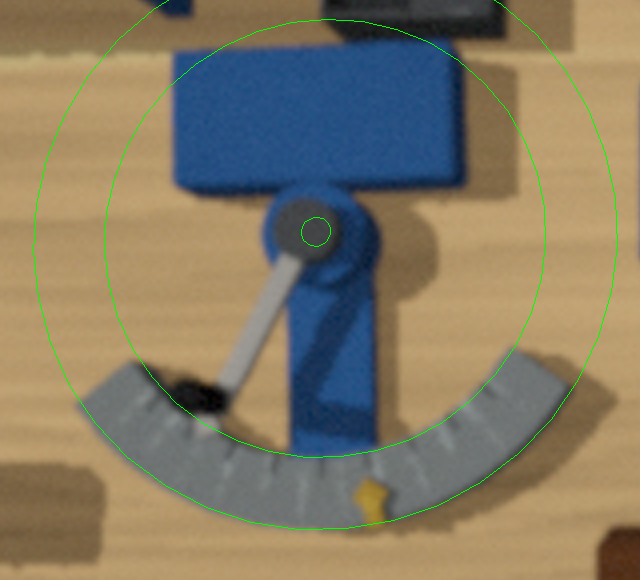

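The overlay fits. Cradle centre is about (0.646, -0.066) with yaw ≈ 0. The tins, corrected to their visible tops, are A (0.4695, -0.071) and B (0.4295, -0.288). The hinge is at (0.602, 0.303), and the marker is at crop pixel (372,500).

```bash
cat > go.py <<'E'
import sys
from h import *
def go(x,y,z,yaw=0.,p=None,q=None):
    s=status.observe();p=s["tcp_pos"] if p is None else np.array(p);r=R.from_quat(s["orientation"] if q is None else q)
    t=R.from_matrix(np.array([[-np.sin(yaw),np.cos(yaw),0],[np.cos(yaw),np.sin(yaw),0],[0,0,-1]]).T)
    t=R.from_matrix(np.column_stack([[-np.sin(yaw),np.cos(yaw),0],[np.cos(yaw),np.sin(yaw),0],[0,0,-1]]))
    print(np.round(r.inv().apply(np.array([x,y,z])-p),4),np.round((r.inv()*t).as_rotvec(),3))
if __name__=="__main__": go(*map(float,sys.argv[1:]))
E
python3 go.py .4695 -.071 .205
python3 - <<'E'
from h import *
c=get_calibration("top");h=np.array([.602,.303])
f=lambda x,y,z:ray(c,(x/4-.5+90,y/4-.5+125),z)[:2]
for n,a in(("mark",(372,500,.05)),("mark in",(370,480,.053)),("markout",(375,522,.05)),("armtip",(207,425,.068)),("arm",(228,390,.068)),("arm2",(290,262,.068)),("cap",(305,230,.09))):
    p=f(*a);d=p-h;print(n,p.round(4),np.hypot(*d).round(3),np.degrees(np.arctan2(d[1],d[0])).round(1))
E
```

```text
[-4.728e-01 -5.810e-01  5.000e-04] [-0.     0.     1.328]
mark [0.4171 0.2674] 0.188 -169.1
mark in [0.4308 0.2681] 0.175 -168.5
markout [0.4019 0.2652] 0.204 -169.3
armtip [0.4695 0.3763] 0.151 151.0
arm [0.4933 0.3622] 0.124 151.4
arm2 [0.5809 0.3205] 0.027 140.2
cap [0.5998 0.3042] 0.003 151.6
```

play_rows(
  increments=[
    [-0.473, -0.581, 0, 0, 0, 1.328],
    [-0.473, -0.581, 0, 0, 0, 1.328],
    [-0.473, -0.581, 0, 0, 0, 1.328],
    [-0.473, -0.581, 0, 0, 0, 1.328],
    [-0.473, -0.581, 0, 0, 0, 1.328],
    [-0.473, -0.581, 0, 0, 0, 1.328],
    [-0.473, -0.581, 0, 0, 0, 1.328],
    [-0.473, -0.581, 0, 0, 0, 1.328],
    [-0.473, -0.581, 0, 0, 0, 1.328],
    [-0.473, -0.581, 0, 0, 0, 1.328],
    [-0.473, -0.581, 0, 0, 0, 1.328],
    [-0.473, -0.581, 0, 0, 0, 1.328],
  ],
  grip=1,
)

```text
time_s: 2.3
tcp_pos: [0.4066, 0.062, 0.2059]
orientation: [0.707, 0.707, 0.001, 0.0]
ft_force: [1.5, 0.9, 0.2]
finger_gap: 0.0938
finger_force: 0.0
```

```bash
python3 go.py .4695 -.071 .205; python3 -c "
from h import *;s=status.observe();print(s['time_s'],s['tcp_pos'],s['orientation'],s['joints'])"
```

```text
[-0.133   0.0629  0.0009] [ 0.001 -0.001  0.   ]
2.3 [0.40661204 0.06202618 0.20591583] [7.07019357e-01 7.07193860e-01 6.86369922e-04 4.10602748e-05] [-0.82724346  0.01189383  0.61220613  2.12567288 -0.00889303  1.00500406
 -0.21006491]
```

play_rows(
  increments=[
    [-0.133, 0.063, 0, 0, 0, 0],
    [-0.133, 0.063, 0, 0, 0, 0],
    [-0.133, 0.063, 0, 0, 0, 0],
    [-0.133, 0.063, 0, 0, 0, 0],
    [-0.133, 0.063, 0, 0, 0, 0],
    [-0.133, 0.063, 0, 0, 0, 0],
  ],
)

```text
time_s: 2.9
tcp_pos: [0.4688, -0.0681, 0.2054]
orientation: [0.707, 0.707, 0.0, -0.0]
ft_force: [-0.5, 0.6, -0.6]
finger_gap: 0.0939
finger_force: 0.0
```

```bash
python3 go.py .4695 -.071 .066; python3 - <<'E'
from h import *
im=snap("wrist","w1.png");c=get_calibration("wrist")
for q in("tin_1",):
    for r in search_frame("wrist",q)+pinpoint("wrist",q): print(r["confidence"],r["pixel"],ray(c,r["pixel"],.0),ray(c,r["pixel"],.12))
print(proj(c,(.4695,-.071,.12)),proj(c,(.4695,-.071,0)),c["eye"])
for z,col in((.12,(0,255,0)),):
    pts=np.array([proj(c,(.4695+.03*np.cos(t),-.071+.03*np.sin(t),z)) for t in np.linspace(0,6.28,40)]).round().astype(int)
    b=cv2.imread("pics/w1.png");cv2.polylines(b,[pts],True,col,1);cv2.imwrite("pics/w1o.png",b)
E
```

```text
[-0.003   0.0007  0.1394] [-0.    -0.     0.001]
0.79 [237.6, 402.5] [ 0.41237451 -0.38365009  0.        ] [ 0.42982004 -0.2588808   0.12      ]
0.73 [331.1, 403.7] [ 0.54398379 -0.38556171  0.        ] [ 0.52042855 -0.26019688  0.12      ]
0.61 [281.0, 212.2] [ 0.47217121 -0.10320578  0.        ] [ 0.47098803 -0.06580442  0.12      ]
0.58 [265.8, 304.3] [ 0.45333994 -0.22621211  0.        ] [ 0.45802334 -0.1504901   0.12      ]
0.89 [279.2, 186.9] [ 0.46997297 -0.07283062  0.        ] [ 0.46947462 -0.04489216  0.12      ]
0.58 [247.3, 344.5] [ 0.42831424 -0.28697213  0.        ] [ 0.440794   -0.19232131  0.12      ]
[279.13709151 218.31222138] [278.7915615  185.33877569] [0.4683733  0.01684968 0.3851907 ]
```

View pics/w1o.png

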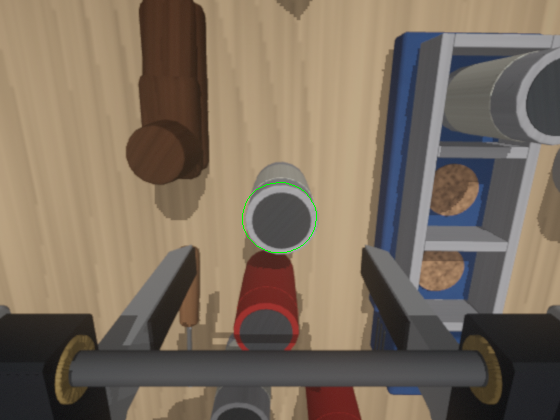

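The wrist view confirms tin A: its lid lies exactly under the overlay at (280,218).

play_rows(
  increments=[
    [-0.003, 0.001, 0.04, 0, 0, 0],
    [-0.003, 0.001, 0.08, 0, 0, 0],
    [-0.003, 0.001, 0.11, 0, 0, 0],
    [-0.003, 0.001, 0.13, 0, 0, 0],
    [-0.003, 0.001, 0.139, 0, 0, 0],
    [-0.003, 0.001, 0.139, 0, 0, 0],
    [-0.003, 0.001, 0.139, 0, 0, 0],
  ],
)

```text
time_s: 3.75
tcp_pos: [0.4706, -0.0719, 0.0674]
orientation: [0.707, 0.707, 0.0, 0.0]
ft_force: [0.4, 0.3, 1.1]
finger_gap: 0.094
finger_force: 0.0
```

play_rows(
  increments=[
    [0, 0, 0, 0, 0, 0],
    [0, 0, 0, 0, 0, 0],
    [0, 0, 0, 0, 0, 0],
    [0, 0, 0, 0, 0, 0],
    [0, 0, 0, 0, 0, 0],
    [0, 0, 0, 0, 0, 0],
    [0, 0, 0, 0, 0, 0],
    [0, 0, 0, 0, 0, 0],
  ],
  grip=-1,
  grip_force=25,
)

```text
time_s: 4.55
tcp_pos: [0.4704, -0.0721, 0.0666]
orientation: [0.707, 0.707, 0.0, 0.0]
ft_force: [1.6, 0.5, 3.3]
finger_gap: 0.0598
finger_force: 25.0
```

play_rows(
  increments=[
    [0, 0, -0.03, 0, 0, 0],
    [0, 0, -0.07, 0, 0, 0],
    [0, 0, -0.1, 0, 0, 0],
    [0, 0, -0.12, 0, 0, 0],
    [0.003, 0.04, -0.12, 0, 0, 0],
    [0.005, 0.08, -0.12, 0, 0, 0],
    [0.006, 0.12, -0.12, 0, 0, 0],
    [0.006, 0.15, -0.12, 0, 0, 0],
    [0.006, 0.17, -0.12, 0, 0, 0],
    [0.006, 0.1755, -0.12, 0, 0, 0],
    [0.006, 0.1755, -0.12, 0, 0, 0],
    [0.006, 0.1755, -0.12, 0, 0, 0],
  ],
)

```text
time_s: 5.75
tcp_pos: [0.6446, -0.0663, 0.1862]
orientation: [0.707, 0.707, -0.0, -0.0]
ft_force: [-0.9, 0.5, -4.0]
finger_gap: 0.0595
finger_force: 25.0
```

```bash
python3 go.py .646 -.066 .110; python3 - <<'E'
from h import *
snap("top","t2.png");snap("wrist","w2.png")
c=get_calibration("top")
b=cv2.imread("pics/w2.png");c=get_calibration("wrist")
for k in(-.088,0,.088):
    p=np.array([proj(c,(.646+a*.039,-.066+k+d*.039,.085)) for a,d in((1,1),(1,-1),(-1,-1),(-1,1))]).round().astype(int)
    cv2.polylines(b,[p],True,(0,255,0),1)
cv2.imwrite("pics/w2o.png",b)
E
```

```text
[0.0003 0.0015 0.0762] [-0.001 -0.    -0.001]
```

View pics/w2o.png

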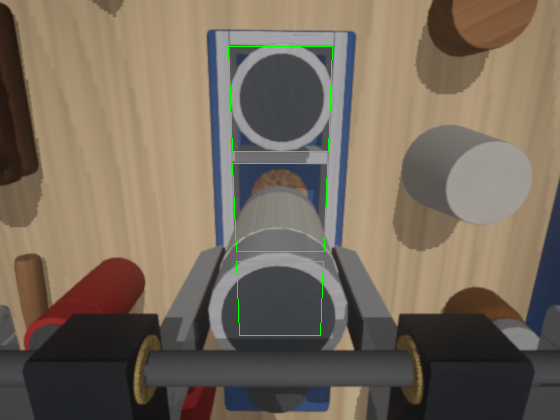

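The tin is over the middle cell, and the cell overlay (columns 230–333) agrees with the rims.

play_rows(
  increments=[
    [0, 0.001, 0.025, 0, 0, 0],
    [0, 0.001, 0.045, 0, 0, 0],
    [0, 0.001, 0.06, 0, 0, 0],
    [0, 0.001, 0.068, 0, 0, 0],
    [0, 0.001, 0.072, 0, 0, 0],
    [0, 0.001, 0.074, 0, 0, 0],
    [0, 0.001, 0.074, 0, 0, 0],
  ],
)

```text
time_s: 6.55
tcp_pos: [0.6468, -0.0662, 0.1129]
orientation: [0.707, 0.707, 0.0, 0.0]
ft_force: [0.4, 0.4, -3.0]
finger_gap: 0.0597
finger_force: 25.0
```

play_rows(
  increments=[
    [0, 0, 0.001, 0, 0, 0],
    [0, 0, 0.002, 0, 0, 0],
    [0, 0, 0.003, 0, 0, 0],
    [0, 0, 0.003, 0, 0, 0],
  ],
)

```text
time_s: 6.95
tcp_pos: [0.6467, -0.0661, 0.1098]
orientation: [0.707, 0.707, 0.0, 0.0]
ft_force: [-0.1, 0.5, 0.6]
finger_gap: 0.0598
finger_force: 25.0
```

play_rows(
  increments=[
    [0, 0, 0.001, 0, 0, 0],
    [0, 0, 0.001, 0, 0, 0],
    [0, 0, 0.001, 0, 0, 0],
    [0, 0, 0.001, 0, 0, 0],
    [0, 0, 0.001, 0, 0, 0],
    [0, 0, 0.001, 0, 0, 0],
  ],
  grip=1,
)

```text
time_s: 7.55
tcp_pos: [0.6466, -0.0661, 0.1085]
orientation: [0.707, 0.707, 0.0, 0.0]
ft_force: [-0.1, -0.9, -0.8]
finger_gap: 0.0936
finger_force: 0.0
```

play_rows(
  increments=[
    [0, 0, -0.02, 0, 0, 0],
    [0, 0, -0.05, 0, 0, 0],
    [0, 0, -0.09, 0, 0, 0],
    [0, 0, -0.11, 0, 0, 0],
    [-0.045, -0.04, -0.11, 0, 0, 0],
    [-0.08, -0.075, -0.11, 0, 0, 0],
    [-0.115, -0.11, -0.11, 0, 0, 0],
    [-0.15, -0.145, -0.11, 0, 0, 0],
    [-0.185, -0.18, -0.11, 0, 0, 0],
    [-0.21, -0.205, -0.11, 0, 0, 0],
    [-0.222, -0.217, -0.11, 0, 0, 0],
    [-0.222, -0.217, -0.11, 0, 0, 0],
  ],
)

```text
time_s: 8.75
tcp_pos: [0.4281, -0.2897, 0.2189]
orientation: [0.708, 0.706, 0.0, 0.0]
ft_force: [0.9, 0.0, 0.5]
finger_gap: 0.0936
finger_force: 0.0
```

```bash
python3 go.py .4295 -.288 .067; python3 - <<'E'
from h import *
snap("top","t3.png");c=get_calibration("top")
for q in("tin_1",):
    for r in pinpoint("top",q): print(r["confidence"],ray(c,r["pixel"],0)[:2],ray(c,r["pixel"],.043)[:2])
snap("wrist","w3.png");c=get_calibration("wrist")
for r in pinpoint("wrist","tin_1"): print(r["confidence"],r["pixel"],ray(c,r["pixel"],.0))
b=cv2.imread("pics/w3.png")
def circ(x,y,z):cv2.polylines(b,[np.array([proj(c,(x+.03*np.cos(t),y+.03*np.sin(t),z)) for t in np.linspace(0,6.28,40)]).round().astype(int)],True,(0,255,0),1)
circ(.4295,-.288,.12);circ(.646,-.066,.163)
cv2.imwrite("pics/w3o.png",b)
E
```

```text
[0.0017 0.0012 0.1519] [ 0.001 -0.    -0.004]
0.96 [ 0.42793755 -0.29170223] [ 0.42782297 -0.28300724]
0.85 [ 0.4636838  -0.17668809] [ 0.46237406 -0.17183853]
0.64 [ 0.65602157 -0.06727086] [ 0.64828112 -0.06607962]
0.61 [ 0.53666446 -0.32232797] [ 0.53291465 -0.31260902]
0.94 [277.0, 181.0] [ 0.42929994 -0.28805875  0.        ]
0.76 [304.5, 82.5] [ 0.45909513 -0.17878799  0.        ]
0.69 [359.8, 213.7] [ 0.52978096 -0.32832293  0.        ]
```

View pics/w3o.png

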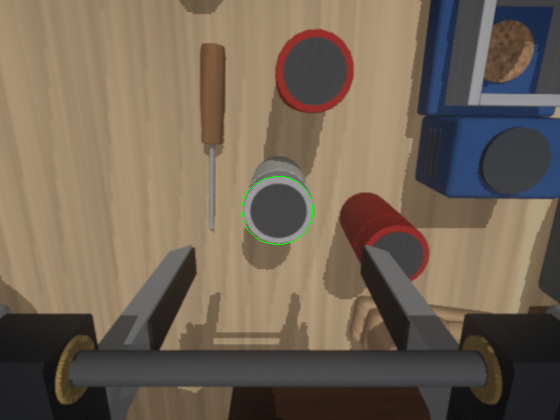

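The white tin lid matches the overlay at (278,210), and the red tins are clear of the fingers.

play_rows(
  increments=[
    [0.002, 0.001, 0.04, 0, 0, -0.004],
    [0.002, 0.001, 0.08, 0, 0, -0.004],
    [0.002, 0.001, 0.115, 0, 0, -0.004],
    [0.002, 0.001, 0.14, 0, 0, -0.004],
    [0.002, 0.001, 0.151, 0, 0, -0.004],
    [0.002, 0.001, 0.151, 0, 0, -0.004],
    [0.002, 0.001, 0.151, 0, 0, -0.004],
  ],
)

```text
time_s: 9.65
tcp_pos: [0.4313, -0.2862, 0.0684]
orientation: [0.706, 0.709, 0.0, 0.0]
ft_force: [-0.0, 0.2, 0.1]
finger_gap: 0.0935
finger_force: 0.0
```

play_rows(
  increments=[
    [0, 0, 0, 0, 0, 0],
    [0, 0, 0, 0, 0, 0],
    [0, 0, 0, 0, 0, 0],
    [0, 0, 0, 0, 0, 0],
    [0, 0, 0, 0, 0, 0],
    [0, 0, 0, 0, 0, 0],
    [0, 0, 0, 0, 0, 0],
    [0, 0, 0, 0, 0, 0],
  ],
  grip=-1,
  grip_force=25,
)

```text
time_s: 10.45
tcp_pos: [0.4307, -0.2862, 0.0677]
orientation: [0.706, 0.709, 0.0, 0.0]
ft_force: [-0.1, 1.4, 6.8]
finger_gap: 0.0599
finger_force: 25.0
```

play_rows(
  increments=[
    [0, 0, -0.03, 0, 0, 0],
    [0, 0, -0.07, 0, 0, 0],
    [0, 0, -0.11, 0, 0, 0],
    [0, 0, -0.14, 0, 0, 0],
    [0, 0, -0.15, 0, 0, 0],
    [0.025, 0.04, -0.15, 0, 0, 0],
    [0.05, 0.08, -0.15, 0, 0, 0],
    [0.074, 0.12, -0.15, 0, 0, 0],
    [0.099, 0.16, -0.15, 0, 0, 0],
    [0.12, 0.195, -0.15, 0, 0, 0],
    [0.133, 0.215, -0.15, 0, 0, 0],
    [0.133, 0.215, -0.15, 0, 0, 0],
  ],
)

```text
time_s: 11.65
tcp_pos: [0.6469, -0.1489, 0.2146]
orientation: [0.704, 0.71, -0.001, -0.001]
ft_force: [-0.5, -0.2, -3.9]
finger_gap: 0.0597
finger_force: 25.0
```

```bash
python3 go.py .646 -.153 .111; python3 - <<'E'
from h import *
snap("wrist","w4.png");b=cv2.imread("pics/w4.png");c=get_calibration("wrist")
for k in(-.088,0,.088):
    p=np.array([proj(c,(.646+a*.039,-.066+k+d*.039,.085)) for a,d in((1,1),(1,-1),(-1,-1),(-1,1))]).round().astype(int)
    cv2.polylines(b,[p],True,(0,255,0),1)
cv2.imwrite("pics/w4o.png",b)
E
```

```text
[-0.0042 -0.0006  0.1036] [-0.003 -0.001  0.008]
```

View pics/w4o.png

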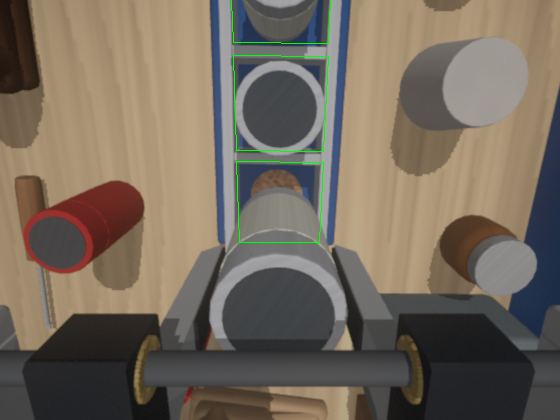

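The middle tin stands in its cell, and the overlay matches the rims of the -y cell.

play_rows(
  increments=[
    [-0.003, 0, 0.01, 0, 0, 0.006],
    [-0.003, 0, 0.03, 0, 0, 0.006],
    [-0.003, 0, 0.03, 0, 0, 0.006],
    [-0.003, 0, 0.03, 0, 0, 0.006],
  ],
)

```text
time_s: 12.1
tcp_pos: [0.6443, -0.1559, 0.1872]
orientation: [0.708, 0.706, -0.0, -0.0]
ft_force: [0.5, -0.5, -3.6]
finger_gap: 0.0596
finger_force: 25.0
```

play_rows(
  increments=[
    [0.002, 0.001, 0.02, 0, 0, -0.001],
    [0.002, 0.001, 0.04, 0, 0, -0.001],
    [0.002, 0.001, 0.056, 0, 0, -0.001],
    [0.002, 0.001, 0.066, 0, 0, -0.001],
    [0.002, 0.001, 0.071, 0, 0, -0.001],
    [0.002, 0.001, 0.073, 0, 0, -0.001],
    [0.002, 0.001, 0.073, 0, 0, -0.001],
  ],
)

```text
time_s: 12.8
tcp_pos: [0.6463, -0.1534, 0.1149]
orientation: [0.707, 0.707, 0.0, 0.0]
ft_force: [-0.1, -0.3, -3.5]
finger_gap: 0.0596
finger_force: 25.0
```

play_rows(
  increments=[
    [0, 0, 0.001, 0, 0, 0],
    [0, 0, 0.002, 0, 0, 0],
    [0, 0, 0.003, 0, 0, 0],
    [0, 0, 0.003, 0, 0, 0],
  ],
)

```text
time_s: 13.2
tcp_pos: [0.646, -0.1532, 0.1115]
orientation: [0.707, 0.707, -0.0, -0.0]
ft_force: [0.6, -0.0, -3.7]
finger_gap: 0.0599
finger_force: 25.0
```

play_rows(
  increments=[
    [0, 0, 0.001, 0, 0, 0],
    [0, 0, 0.001, 0, 0, 0],
    [0, 0, 0.002, 0, 0, 0],
    [0, 0, 0.002, 0, 0, 0],
  ],
)

```text
time_s: 13.6
tcp_pos: [0.6462, -0.1534, 0.1107]
orientation: [0.708, 0.707, 0.0, 0.0]
ft_force: [-6.4, 2.6, 15.3]
finger_gap: 0.0597
finger_force: 25.0
```

play_rows(
  increments=[
    [0, 0, -0.001, 0, 0, 0],
    [0, 0, -0.001, 0, 0, 0],
    [0, 0, -0.001, 0, 0, 0],
    [0, 0, -0.001, 0, 0, 0],
    [0, 0, -0.001, 0, 0, 0],
    [0, 0, -0.001, 0, 0, 0],
    [0, 0, -0.02, 0, 0, 0],
    [0, 0, -0.05, 0, 0, 0],
    [0, 0, -0.09, 0, 0, 0],
    [0, 0, -0.125, 0, 0, 0],
    [0, 0, -0.125, 0, 0, 0],
  ],
  grip=1,
)

```text
time_s: 14.7
tcp_pos: [0.6477, -0.1541, 0.2393]
orientation: [0.708, 0.707, 0.002, 0.003]
ft_force: [0.5, -1.1, -0.4]
finger_gap: 0.094
finger_force: 0.0
```

play_rows(
  increments=[
    [0.573, -0.158, 0, 0, 0, 0],
    [0.573, -0.158, 0, 0, 0, 0],
    [0.573, -0.158, 0, 0, 0, 0],
    [0.573, -0.158, 0, 0, 0, 0],
    [0.573, -0.158, 0, 0, 0, 0],
    [0.573, -0.158, 0, 0, 0, 0],
    [0.573, -0.158, 0, 0, 0, 0],
    [0.573, -0.158, 0, 0, 0, 0],
    [0.573, -0.158, 0, 0, 0, 0],
    [0.573, -0.158, 0, 0, 0, 0],
    [0.573, -0.158, 0, 0, 0, 0],
    [0.573, -0.158, 0, 0, 0, 0],
  ],
  grip=-1,
)

```text
time_s: 15.9
tcp_pos: [0.4872, 0.4225, 0.2339]
orientation: [0.707, 0.707, -0.0, -0.0]
ft_force: [0.7, 0.5, -0.0]
finger_gap: 0.002
finger_force: 0.0
```

```bash
python3 go.py .49 .42 .097; python3 - <<'E'
from h import *
snap("top","t5.png");c=get_calibration("top");b=cv2.imread("pics/t5.png");S=4
b=cv2.resize(b,None,fx=S,fy=S,interpolation=cv2.INTER_CUBIC)
def circ(x,y,z):cv2.polylines(b,[np.array([(proj(c,(x+.03*np.cos(t),y+.03*np.sin(t),z))+.5)*S for t in np.linspace(0,6.28,40)]).round().astype(int)],True,(0,255,0),1)
circ(.646,-.066,.163);circ(.646,-.154,.163)
cv2.imwrite("pics/t5o.png",b[130*S:270*S,100*S:390*S][:, :][::1,::1] if 0 else cv2.resize(b[130*S:270*S,100*S:390*S],(800,386)))
E
```

```text
[-0.0025  0.0029  0.1369] [-0.001 -0.     0.   ]
```

View pics/t5o.png

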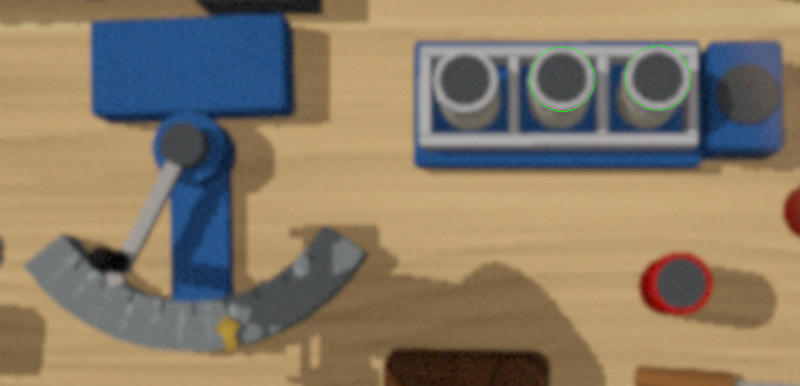

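All three tins stand in their cells and the lever is unmoved. Next I go down beside the knob.

play_rows(
  increments=[
    [-0.001, 0.002, 0.04, 0, 0, 0],
    [-0.001, 0.002, 0.08, 0, 0, 0],
    [-0.001, 0.002, 0.115, 0, 0, 0],
    [-0.001, 0.002, 0.136, 0, 0, 0],
    [-0.001, 0.002, 0.136, 0, 0, 0],
    [-0.001, 0.002, 0.136, 0, 0, 0],
  ],
)

```text
time_s: 16.55
tcp_pos: [0.4909, 0.4188, 0.0989]
orientation: [0.708, 0.707, -0.0, 0.0]
ft_force: [-0.0, 1.6, -0.5]
finger_gap: 0.0003
finger_force: 0.0
```

play_rows(
  increments=[
    [-0.01, -0.001, 0, 0, 0, 0],
    [-0.02, -0.002, 0, 0, 0, 0],
    [-0.03, -0.003, 0, 0, 0, 0],
    [-0.038, -0.004, 0, 0, 0, 0],
    [-0.046, -0.006, 0, 0, 0, 0],
    [-0.054, -0.007, 0, 0, 0, 0],
    [-0.062, -0.009, 0, 0, 0, 0],
    [-0.07, -0.01, 0, 0, 0, 0],
    [-0.078, -0.011, 0, 0, 0, 0],
    [-0.086, -0.012, 0, 0, 0, 0],
    [-0.094, -0.013, 0, 0, 0, 0],
    [-0.1, -0.013, 0, 0, 0, 0],
  ],
)

```text
time_s: 17.75
tcp_pos: [0.4776, 0.318, 0.0985]
orientation: [0.708, 0.707, -0.0, 0.0]
ft_force: [-1.4, 2.3, -0.1]
finger_gap: 0.0004
finger_force: 1.1
```

play_rows(
  increments=[
    [-0.006, 0, 0, 0, 0, 0],
    [-0.011, -0.001, 0, 0, 0, 0],
    [-0.015, -0.001, 0, 0, 0, 0],
    [-0.018, -0.001, 0, 0, 0, 0],
    [-0.019, -0.001, 0, 0, 0, 0],
    [-0.019, -0.001, 0, 0, 0, 0],
  ],
)

```text
time_s: 18.35
tcp_pos: [0.4765, 0.2997, 0.0984]
orientation: [0.708, 0.707, -0.0, 0.0]
ft_force: [-0.0, 0.1, -0.1]
finger_gap: 0.0008
finger_force: 0.0
```

play_rows(
  increments=[
    [0.02, 0, 0, 0, 0, 0],
    [0.04, 0, 0, 0, 0, 0],
    [0.06, 0, 0, 0, 0, 0],
    [0.09, 0, -0.03, 0, 0, 0],
    [0.13, 0, -0.07, 0, 0, 0],
    [0.16, 0, -0.11, 0, 0, 0],
    [0.18, 0, -0.12, 0, 0, 0],
    [0.18, 0, -0.12, 0, 0, 0],
  ],
)

```text
time_s: 19.15
tcp_pos: [0.4753, 0.4854, 0.2201]
orientation: [0.706, 0.709, 0.001, -0.0]
ft_force: [0.1, -0.7, -0.4]
finger_gap: 0.0002
finger_force: 0.0
```

```bash
python3 - <<'E'
from h import *
np.set_printoptions(precision=4,suppress=True)
h=np.array([.602,.303])
for n in("top","scene"):
    snap(n,n+"6.png");c=get_calibration(n)
    for q,z in(("lever_knob",.113),("lever_hinge",.068),("marker",.049)):
        for r in search_frame(n,q)[:2]*(q=="marker")+pinpoint(n,q)[:1]*(q!="marker"):
            p=ray(c,r["pixel"],z)[:2];d=p-h;print(n,q,r["confidence"],r["pixel"],p,np.degrees(np.arctan2(d[1],d[0])))
c=get_calibration("top");S=6;b=cv2.resize(cv2.imread("pics/top6.png"),None,fx=S,fy=S,interpolation=cv2.INTER_CUBIC)
for z,a,r0,r1,col in((.05,-169,.155,.205,(0,0,255)),(.074,-169,.02,.158,(0,255,0))):
    a=np.radians(a);P=[(proj(c,(h[0]+r*np.cos(a),h[1]+r*np.sin(a),z))+.5)*S for r in(r0,r1)]
    cv2.line(b,*[tuple(map(int,p.round())) for p in P],col,1)
cv2.imwrite("pics/t6o.png",b[165*S:265*S,130*S:230*S])
E
```

```text
top lever_knob 0.69 [171.0, 226.4] [0.4784 0.2829] -170.74368379983946
top lever_hinge 0.73 [364.2, 265.1] [ 0.3694 -0.2299] -113.5769469756647
top marker 0.68 [269.5, 163.3] [0.6549 0.025 ] -79.22879622840304
top marker 0.45 [185.5, 249.5] [0.417  0.2593] -166.72225631300878
scene lever_knob 0.68 [363.5, 260.6] [0.4761 0.2719] -166.13169342193478
scene lever_hinge 0.95 [334.7, 301.3] [0.5935 0.3055] 163.5343337923563
scene marker 0.6 [378.2, 262.6] [0.4032 0.2628] -168.5561071818811
scene marker 0.53 [348.0, 287.7] [0.5275 0.2818] -164.11762944770103
```

View pics/t6o.png

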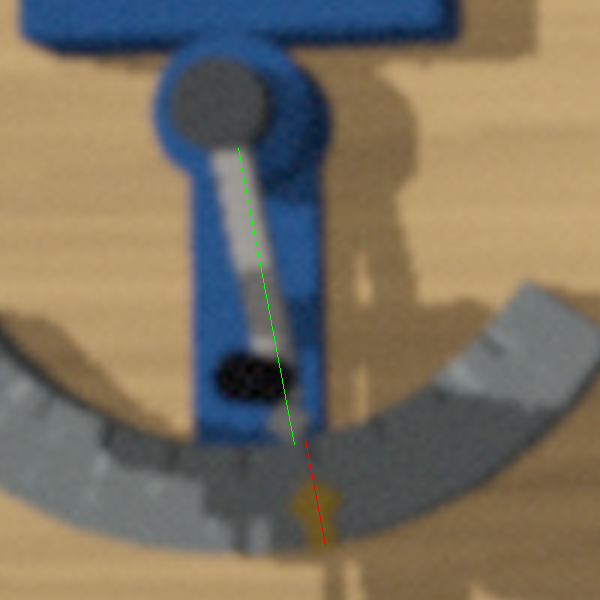

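The lever tip at (288,435) extrapolates onto the brass marker at (318,505) to within about 1°, inside the 4° tolerance. The arm is clear of everything, so I'm handing in.

```bash
python3 -c "
from h import *;print(finish_job())"
```

```text
the job is handed in; nothing more can be done
None
```

The job is handed in: both loose tins were set down upright in the two empty cells, and the lever was pushed to within about 1° of the marker as measured in the top image. The hand-in call gave no verdict.

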